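# Draw out the tins tray for refilling

## Robot

A 6-joint arm with a two-finger parallel gripper is mounted at the origin on the work surface. World frame = base frame: x ahead of the robot, y to its left, z up, the work surface at z = 0. Lengths are in m, angles in rad, forces in N, time in s.
With the tool pointing down it reaches from about 0.325 to 0.75 m from the base axis. Payload 7.6 kg.
Tool frame: the origin (TCP) lies between the finger pads; the fingertips stand 14 mm ahead of it and the grasp point (between the pads) lies 5 mm behind it; y points along the fingers, z is the direction in which the jaws open and shut, and the axes are right-handed (so a half turn about y gives the same grasp; the last joint's range is limited). The gripper opens to 85 mm and grips with 20 to 120 N. Pads are 22 mm wide; open, the fingers measure 114 mm over their backs; the gripper's body (76 mm by 85 mm) begins 54 mm behind the grasp point. The pads swing forward as they close: fully open they stand 13 mm farther back than shut.
Start: joints at [-1.338, 0.052, 1.401, -0, 1.689, -0.07], TCP at [0.157, -0.501, 0.245] pointing down, gripper open.
Joint ranges: [-2.9, 2.9], [-0.91, 2.17], [0.12, 2.37], [-1.06, 4.2], [0.26, 2.73], [-2.93, 2.93]. Speed limits (rad/s): [2.57, 2.57, 3.01, 3.14, 3.14, 3.14].

## Interface

Orientations are given as a rotation vector (axis times angle).
In Python, from plant import sensors, optics, job gives the robot as it stands.
- The arm moves only by the tool carry_out, never from a script. Its argument "series" is text: rows parted by semicolons, each of 4 numbers parted by spaces: the shift along the tool's x, y, z in mm, then the turn about the tool's y in rad. A call has 1 to 8 rows; each row shifts and turns the commanded pose from where the row before left it, along the tool's axes as they then stand; what a row does not reach is not made up. A row lasts 1/10 s, in which the tool goes at most 50 mm and 8.59 degrees, less where a joint would pass 70% of its speed; a pose out of reach is approached as far as the arm can. A call is refused whole if a number of a shift passes 50 or a number of a turn 0.15, either way. A call with a gripper value outside its range is refused whole. "jaw" is the finger opening in mm, from 0 to 85.4, set as the call begins (left out, the last holds). The fingers move at their own pace and stop on an object; "grip_force" is the grip in N (left out, the last holds). Time passes only in rows, so rows that do not move let the fingers close. It gives the time, the measured TCP pose, the force and the opening at its end, in the units of the state.
- sensors.get_obs(): the state, without advancing time (a new reading comes with each control period).
- optics.grab_frame(name): name is "scene" or "top" or "wrist"; returns the picture (420x560x3 uint8, blue, green, red); there is no depth.
- optics.camera_params(name): a dict with "intrinsics" (3x3 intrinsics, pixels), "k1" (the pictures are not rectified: a ray, as slopes to the right and down, at radius r is drawn at 1 + k1 r^2 times it, then the intrinsics apply), "R" (3x3) and "t" (3): a world point X has camera coordinates R X + t; the wrist camera has in their place "T_tool_cam" (4x4, takes a point from camera to tool coordinates, whose origin is the TCP and whose axes are the tool frame's). Camera axes: x right, y down, z forward; pixel columns grow to the right and rows downward; lengths in m; the calibration is good to about 2 mm. A picture is of the moment at which its call begins: read the wrist's pose just before it. camera_params takes no time and is no camera call.
- job.sign_off(): hands the job in, once; it reports no verdict.
The state is a dict: "clock": time; "q": joint angles; "joint_velocities": joint speeds; "joint_torque": joint torques, N m; "ee_pos": TCP position; "tool_rot": TCP orientation; "force": force on the tool from outside, world axes, zero at the start; "torque": the same for the moment, N m; "gripper_width": finger opening in m.
Only numpy, scipy, OpenCV 4.12 (cv2) and the standard library are available. Lean on these libraries where they do the work, as an engineer would, in place of code of your own. Each camera call takes 0.05 s, during which the arm holds its last target.

## Task

The soap cartons in the counter display have just been refilled, but their tray was left standing out: push it fully home with the fingertips. The tray of large round tins is the next to refill: hook a fingertip behind its front lip and draw it out to its stop. Pinch and lift nothing, keep the tins and jars standing, and leave the other two trays shut and everything else on the counter where it is.

Things in the scene. Friction and masses are not known exactly. Their poses are not given: they have to be found in the camera images.
- display: Counter display, fixed: plinth 448 wide, 290 deep, 30 mm high, four pull-out trays side by side (105 mm pitch, order varies), clear hood over their rear from 125 mm behind the front edge, top 182 mm high; cheeks 80 mm high. Origin: middle of the plinth's front edge at table height; x points back (trays come out along -x), y along the front, z up. Trays: 96 mm wide, floor 48 mm over the table, walls 30 mm.
- tins_tray (a joint): How far the tray with the large round tins is drawn out, in m: 0 fully home, 0.130 against its stop. Slides level with about 2 N of friction and stays where it is left. Starts home or up to 12 mm out.
- tins_lip_top (a point): Tins tray: middle of the rear top edge of its front lip, 98 mm above the table, moving with the tray; axes as the display's. The lip is an upright wall rising 50 mm from the tray floor, its top 5 mm turned 6 mm backwards; 15 mm thick there with the ticket channel. Behind it (+x) the tray is empty for at least 54 mm, between side walls 90 mm apart (78 mm high over the table): room for fingertips.
- tins_lip: The front lip of the tins tray, a grey plastic upstand 96 mm wide. Origin: middle of the tray, 30 mm above the table, on the plinth's front edge when home; the rear top edge lies 4 mm in front of it and 68 mm above.
- tins_ticket: Ticket channel (blank card between aluminium strips) on the outside of the tins tray's lip, 96 mm wide, 48 mm high. Same origin as the lip.
- cartons_tray (a joint): How far the tray full of oblong soap cartons (five, 84 x 45 x 60 mm, in one row, packed tight, part of the tray) is drawn out, in m: 0 fully home, 0.130 at its stop. Starts 60 to 125 mm out. About 2 N of friction; stays where it is left.
- cartons_front (a point): Cartons tray: centre of the outside face of its front (the ticket channel), 72 mm above the table, moving with the tray; the face is 96 mm wide, from 48 to 96 mm above the table, nothing in front of it; axes as the display's (+x pushes it home). When home it stands 19 mm in front of the plinth's edge, in line with the other fronts.
- cartons_lip: Front lip of the cartons tray, of the same shape and with the same kind of origin as the tins tray's lip.
- cartons_ticket: Ticket channel on the outside of the cartons tray's lip. Same origin as that lip.
- jars_tray (a joint): The same for the tray with small jars; starts home (0), to be left there.
- brushes_tray (a joint): The same for the tray with wooden nail brushes; starts home (0), to be left there.
- tin0_mid (a point): Centre of a loose round metal tin, 60 mm across, 60 mm high, about 90 g, standing in the tins tray; z is its axis.
- tin1_mid (a point): Centre of a loose round metal tin, 60 mm across, 60 mm high, about 90 g, standing in the tins tray; z is its axis.
- jar0_mid (a point): Centre of a loose small jar, 41 mm across, 54 mm high, standing in the jars tray; z is its axis.
- jar1_mid (a point): Centre of a loose small jar, 41 mm across, 54 mm high, standing in the jars tray; z is its axis.
- jar2_mid (a point): Centre of a loose small jar, 41 mm across, 54 mm high, standing in the jars tray; z is its axis.
- pump_bottle: White pump bottle, 56 mm across, 127 mm high, beside the display's left end; a loose bystander. Origin: middle of its underside, on the table.
- label_gun: Price-label gun lying on its side, about 220 x 125 x 36 mm; a loose bystander. Origin: middle of its underside, on the table.
- tape_roll: Roll of packing tape lying flat, 100 mm across, 48 mm high; a loose bystander. Origin: middle of its underside, on the table.
- spare_tin: A single tin like those in the tray, standing on the table; a loose bystander. Origin: middle of its underside, on the table.
- mug: Mug, 80 mm across, 95 mm high; a loose bystander. Origin: middle of its underside, on the table.
- calculator: Desk calculator, 150 x 100 x 22 mm; a loose bystander. Origin: middle of its underside, on the table.
- marker: Marker pen lying, 135 mm long; a loose bystander. Origin: middle of its underside, on the table.
There are look-alikes about, which are no part of the job. Leave any yellow look-alike of the part that bears jar2_mid alone. What is shaped like the part that bears tin1_mid but turquoise is not meant.

How it is judged:
By the outcome, as a careful person would: the job done as asked, in the order asked, and still so for the second after the job is handed in, with the robot touching nothing.
It also fails if it takes over 45 s, if anything falls off the work surface, if the arm or the gripper's body presses on something with over 40 N, if the wrist force passes 120 N, or if a joint passes its speed limit or range.

## Working session

There is one attempt and no reset: what is moved stays moved. The work goes in short steps, Python scripts to look and compute and a tool call to move; the robot and the scene stay as the last step left them, time stands still between calls to the robot, and variables do not carry over. Pictures are saved under pics/ and viewed, and the job is handed in when it is done.

Besides the shell and the picture viewer there is one more tool, called after "Request:" by a JSON object that holds its "api" and its "payload", one argument or row to a line. carry_out: Moves the arm, as the interface text tells. Its arguments: {"type":"object","properties":{"series":{"type":"string"},"jaw":{"type":"number"},"grip_force":{"type":"number"}},"required":["series"]}

```bash
mkdir -p pics; ls
python3 - <<'E'
from plant import sensors, optics, job
import cv2
o=sensors.get_obs(); print(o)
for n in ("scene","top","wrist"):
    cv2.imwrite(f"pics/{n}0.png",optics.grab_frame(n)); print(n,optics.camera_params(n))
E
```

```text
pics
{'clock': 0.0, 'q': array([-1.33832513e+00,  5.28678469e-02,  1.40173657e+00,  2.96494283e-05,
        1.68860494e+00, -7.03317384e-02]), 'joint_velocities': array([-0.00135372,  0.00119569, -0.00027819,  0.00067439,  0.00012573,
        0.00047595]), 'joint_torque': array([ 7.21035758e-04, -3.81672513e+01, -3.60182869e+01, -8.19478782e-05,
        6.26264984e-03, -7.79834352e-06]), 'ee_pos': array([ 0.15650177, -0.50083586,  0.24445016]), 'tool_rot': array([-0.31416152,  2.06010694, -2.05674665]), 'force': array([-0.36423341,  0.24151   ,  0.1196262 ]), 'torque': array([0.01729664, 0.06078569, 0.03552058]), 'gripper_width': 0.08527959752558271}
scene {'intrinsics': array([[544.79402103,   0.        , 286.35722229],
       [  0.        , 544.79402103, 205.50750681],
       [  0.        ,   0.        ,   1.        ]]), 'k1': -0.1896588317707124, 'R': array([[-0.82951336,  0.55812628,  0.02006607],
       [ 0.37189223,  0.5788151 , -0.72571982],
       [-0.41665785, -0.59453186, -0.68769768]]), 't': array([ 0.42708404, -0.17709654,  1.83009494])}
top {'intrinsics': array([[381.473
[... 229 characters left out ...]
[-0.99347279, -0.02219553, -0.11188909],
       [ 0.11189288,  0.00107505, -0.99371969]]), 't': array([0.03703078, 0.54324148, 1.11860968])}
wrist {'intrinsics': array([[293.74457653,   0.        , 278.58888659],
       [  0.        , 293.74457653, 215.06119507],
       [  0.        ,   0.        ,   1.        ]]), 'k1': 0.014272685295151433, 'T_tool_cam': array([[ 5.37919571e-05,  9.46816931e-01,  3.21772741e-01,
        -8.13945848e-02],
       [ 3.45801069e-04, -3.21772740e-01,  9.46816870e-01,
        -1.29034997e-01],
       [ 9.99999939e-01,  6.03382254e-05, -3.44719092e-04,
        -3.55799347e-04],
       [ 0.00000000e+00,  0.00000000e+00,  0.00000000e+00,
         1.00000000e+00]])}
```

View pics/scene0.png

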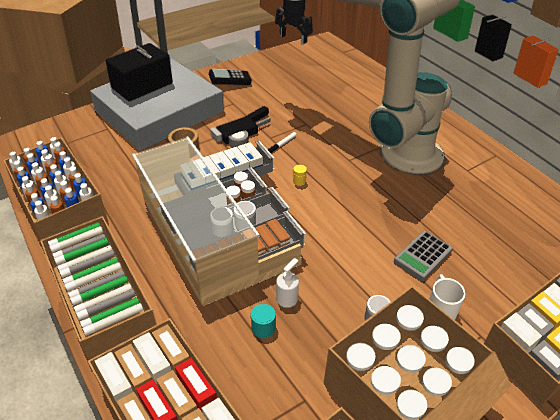

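View pics/top0.png

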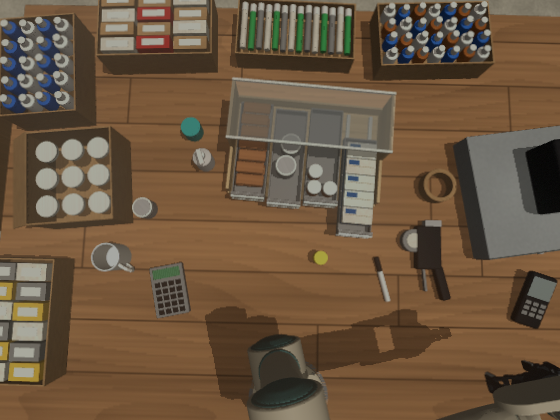

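View pics/wrist0.png

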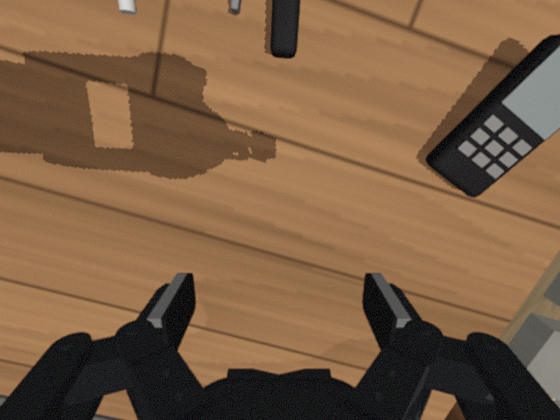

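The top view shows the trays, from left (+y) to right: brushes, tins (px 288,160), jars, and cartons, which stand out (front near 355,235). I'll enlarge both views to measure.

Run:
```python
import cv2
a=cv2.imread("pics/top0.png")[70:250,215:405]; cv2.imwrite("pics/topz.png",cv2.resize(a,None,fx=3.3,fy=3.3,interpolation=cv2.INTER_CUBIC)[:600])
a=cv2.imread("pics/scene0.png")[130:310,130:310]; cv2.imwrite("pics/scenez.png",cv2.resize(a,None,fx=3.3,fy=3.3,interpolation=cv2.INTER_CUBIC))
```

```text
(no output)
```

View pics/topz.png

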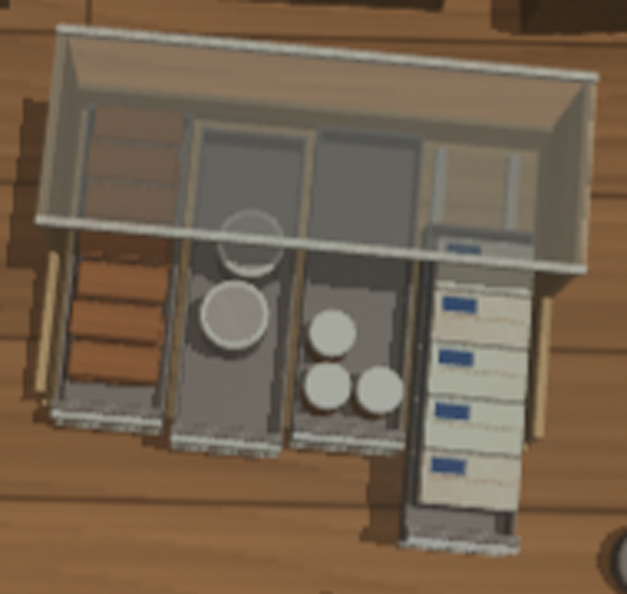

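View pics/scenez.png

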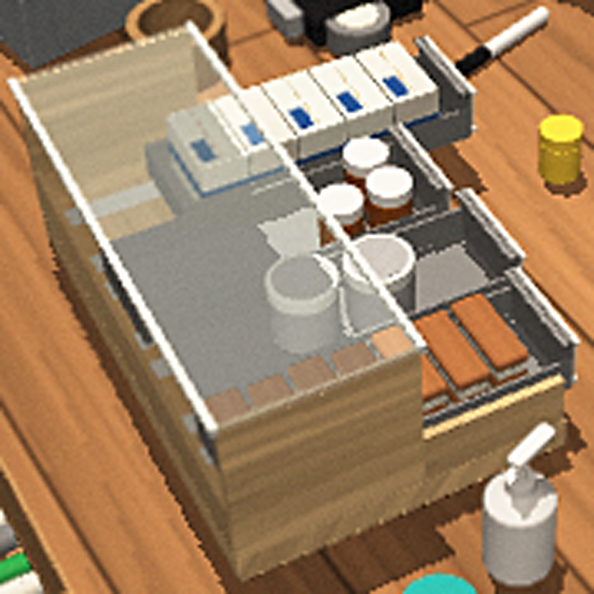

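```bash
cat > h.py <<'E'
import numpy as np, cv2
from plant import sensors, optics
from scipy.spatial.transform import Rotation as Rn
def cam(name,o=None):
    p=optics.camera_params(name); K=p["intrinsics"];k1=p["k1"]
    if name=="wrist":
        T=np.eye(4);T[:3,:3]=Rn.from_rotvec(o["tool_rot"]).as_matrix();T[:3,3]=o["ee_pos"]
        T=T@p["T_tool_cam"]; R=T[:3,:3].T; t=-R@T[:3,3]
    else: R,t=p["R"],p["t"]
    return K,k1,R,t
def ray(c,uv):
    K,k1,R,t=c
    d=((uv[0]-K[0,2])/K[0,0],(uv[1]-K[1,2])/K[1,1]); rd=np.hypot(*d); r=rd
    for _ in range(20): r=rd/(1+k1*r*r)
    s=r/rd if rd>0 else 1
    v=R.T@np.array([d[0]*s,d[1]*s,1]); return -R.T@t, v/np.linalg.norm(v)
def onz(c,uv,z):
    C,v=ray(c,uv); return C+v*(z-C[2])/v[2]
def tri(rs):
    A=0;b=0
    for C,v in rs:
        P=np.eye(3)-np.outer(v,v);A=A+P;b=b+P@C
    X=np.linalg.solve(A,b); return X,[np.linalg.norm((np.eye(3)-np.outer(v,v))@(X-C)) for C,v in rs]
def proj(c,X):
    K,k1,R,t=c; x=R@np.asarray(X)+t; x=x[:2]/x[2]; x=x*(1+k1*(x@x)); return x*[K[0,0],K[1,1]]+K[:2,2]
E
python3 - <<'E'
from h import *
T=cam("top");S=cam("scene")
f=lambda x,y:(x/3.3+215,y/3.3+70); g=lambda x,y:(x/3.3+130,y/3.3+130)
for n,a,b in [("brush",(53,416),(162,428)),("tins",(172,441),(281,451)),("jars",(293,440),(405,449)),("cart",(402,542),(519,549))]:
    print(n,onz(T,f(*a),.098).round(4),onz(T,f(*b),.098).round(4))
for n,a,b in [("tinsL",(172,441),(522,258)),("tinsR",(281,451),(462,193)),("cartL",(402,542),(473,95)),("cartR",(519,549),(422,40))]:
    X,e=tri([ray(T,f(*a)),ray(S,g(*b))]); print(n,X.round(4),np.round(e,4))
E
```

```text
brush [0.5774 0.176  0.098 ] [0.569  0.0817 0.098 ]
tins [0.5579 0.0728 0.098 ] [ 0.5513 -0.0212  0.098 ]
jars [ 0.5611 -0.0313  0.098 ] [ 0.5555 -0.1279  0.098 ]
cart [ 0.4753 -0.1256  0.098 ] [ 0.4716 -0.2256  0.098 ]
tinsL [0.5593 0.0727 0.0903] [0.0005 0.0005]
tinsR [ 0.5546 -0.0234  0.0877] [0.0025 0.0025]
cartL [ 0.4769 -0.1275  0.0927] [0.0016 0.0016]
cartR [ 0.4719 -0.2274  0.0908] [0. 0.]
```

```bash
cat > plan.py <<'E'
from h import *
import sys
def plan(goal,yaw,n,o=None):
    """goal world xyz of TCP, yaw = heading of tool x; n rows. prints rounded rows"""
    o=o or sensors.get_obs(); R=Rn.from_rotvec(o["tool_rot"]).as_matrix(); p=o["ee_pos"].copy()
    goal=np.array(goal); y0=np.arctan2(R[1,0],R[0,0]); 
    Rg=lambda a: np.array([[np.cos(a),-np.sin(a),0],[np.sin(a),np.cos(a),0],[0,0,1]])@np.array([[1,0,0],[0,0,1],[0,-1,0]]).astype(float)
    rows=[];a=y0
    for i in range(n):
        step=(goal-p)/(n-i); d=Rg(a).T@step*1000; d=np.round(d,1); t=round(-(yaw-a)/(n-i),3)
        p=p+Rg(a)@d/1000; a=a-t; rows.append(f"{d[0]:g} {d[1]:g} {d[2]:g} {t:g}")
    print("y0",y0); 
    for i in range(0,n,8): print("; ".join(rows[i:i+8]))
E
python3 - <<'E'
from plan import *
R=Rn.from_rotvec(sensors.get_obs()["tool_rot"]).as_matrix(); print(R.round(3))
plan((.38,-.08,.26),-.0714,16)
E
```

```text
[[-0.955 -0.     0.298]
 [-0.298  0.001 -0.955]
 [-0.    -1.    -0.001]]
y0 -2.8388236931508732
-21.2 -1 -20.9 -0.173; -24.5 -1 -17 -0.173; -27 -1 -12.5 -0.173; -28.8 -0.9 -7.7 -0.173; -29.7 -1 -2.6 -0.173; -29.7 -0.9 2.5 -0.173; -28.8 -1 7.6 -0.173; -27.1 -0.9 12.4 -0.173
-24.5 -1 16.9 -0.173; -21.2 -0.9 20.9 -0.173; -17.3 -1 24.2 -0.173; -12.9 -0.9 26.8 -0.173; -8.1 -1 28.7 -0.173; -3 -0.9 29.6 -0.173; 2.1 -1 29.7 -0.173; 7.2 -0.9 28.9 -0.172
```

Run:
```python
from plan import *
plan((.38,-.08,.26),-.0714,22)
```

```text
y0 -2.8388236931508732
-15.4 -0.7 -15.2 -0.126; -17.2 -0.7 -13.2 -0.126; -18.7 -0.7 -10.9 -0.126; -19.9 -0.7 -8.5 -0.126; -20.8 -0.7 -5.9 -0.126; -21.4 -0.7 -3.2 -0.126; -21.7 -0.7 -0.5 -0.126; -21.6 -0.7 2.2 -0.126
-21.1 -0.7 4.9 -0.126; -20.3 -0.7 7.5 -0.126; -19.2 -0.7 10 -0.126; -17.8 -0.7 12.3 -0.126; -16.1 -0.7 14.5 -0.126; -14.2 -0.7 16.4 -0.125; -12 -0.7 18 -0.126; -9.7 -0.7 19.4 -0.125
-7.1 -0.7 20.5 -0.126; -4.5 -0.7 21.2 -0.125; -1.9 -0.7 21.6 -0.126; 0.9 -0.7 21.6 -0.125; 3.6 -0.7 21.4 -0.126; 6.2 -0.6 20.7 -0.125
```

Request:
{"api": "carry_out", "payload": {
  "series": "-15 -1 -15 -0.126; -17 -1 -13 -0.126; -19 -1 -11 -0.126; -20 -1 -8.5 -0.126; -21 -1 -6 -0.126; -21 0 -3 -0.126; -22 0 -0.5 -0.126; -22 -1 2 -0.126",
  "jaw": 0
}}

```text
clock: 0.95
ee_pos: [0.238, -0.3469, 0.2509]
tool_rot: [-1.078, 1.395, -1.394]
force: [0.0, -0.5, -0.1]
gripper_width: -0.0002
```

Request:
{"api": "carry_out", "payload": {
  "series": "-21 -1 5 -0.126; -20 -1 7.5 -0.126; -19 -1 10 -0.126; -18 -1 12 -0.126; -16 0 14.5 -0.126; -14 -1 16 -0.125; -12 0 18 -0.126; -10 -1 19 -0.125"
}}

```text
clock: 1.75
ee_pos: [0.3181, -0.1948, 0.257]
tool_rot: [-1.474, 0.641, -0.64]
force: [-0.3, -0.6, -0.2]
gripper_width: 0.0003
```

Request:
{"api": "carry_out", "payload": {
  "series": "-7 -1 20 -0.126; -4.5 -1 21 -0.125; -2 0 22 -0.126; 1 -1 22 -0.125; 4 0 21 -0.126; 6 -1 21 -0.125; 0 0 0 0"
}}

```text
clock: 2.45
ee_pos: [0.3795, -0.0794, 0.2611]
tool_rot: [-1.57, 0.053, -0.052]
force: [-0.9, 0.6, -0.7]
gripper_width: -0.0004
```

Run:
```python
from plan import *
import pickle
o=sensors.get_obs(); f=optics.grab_frame("wrist"); cv2.imwrite("pics/w1.png",f); pickle.dump(o,open("w1.pkl","wb"))
print(o["clock"],o["ee_pos"],Rn.from_rotvec(o["tool_rot"]).as_matrix().round(3),o["q"],o["force"],o["gripper_width"])
```

```text
2.45 [ 0.37953419 -0.07943408  0.26110527] [[ 0.998 -0.     0.067]
 [-0.067  0.001  0.998]
 [-0.    -1.     0.   ]] [-3.01900320e-01 -3.50852075e-01  1.73110544e+00  4.10450032e-04
  1.76175661e+00 -1.80593395e+00] [-0.90474318  0.61313729 -0.67836406] -0.00036216475437154494
```

View pics/w1.png

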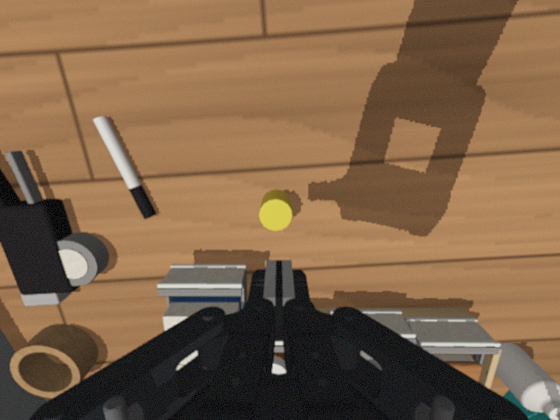

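Wrist view: image down is +x. It shows the cartons' front at (158–246, 266–293), the tins' lip partly behind the gripper at (330–412, 312–340), and a yellow jar standing at (276,212). Measuring these next.

Run:
```python
from h import *
import pickle
f=cv2.imread("pics/w1.png"); z=cv2.resize(f[240:375,140:520],None,fx=2.1,fy=2.1,interpolation=cv2.INTER_CUBIC)
cv2.imwrite("pics/w1z.png",z)
W=cam("wrist",pickle.load(open("w1.pkl","rb"))); T=cam("top")
for n,uv,h in [("cbL",(246,266),.048),("cbR",(164,266),.048),("ctL",(245,293),.098),("ctR",(158,293),.098),("ttL",(412,337),.098),("btL",(498,348),.098),("btR",(411,341),.098),("yel",(276,214),.054)]:
    print(n,onz(W,uv,h).round(4))
print("yel tri",tri([ray(W,(276,214)),ray(T,(320,257))]))
# tins tops
F=lambda x,y:(x/3.3+215,y/3.3+70)
for n,uv in [("tinf",(234,316)),("tinr",(250,244))]: print(n,onz(T,F(*uv),.108))
for n,uv in [("jar",(327,386)),("jar",(379,390))]: print(n,onz(T,F(*uv),.102))
```

```text
cbL [ 0.4786 -0.1287  0.048 ]
cbR [ 0.4712 -0.2352  0.048 ]
ctL [ 0.4864 -0.1254  0.098 ]
ctR [ 0.4795 -0.2251  0.098 ]
ttL [0.5615 0.071  0.098 ]
btL [0.5843 0.1767 0.098 ]
btR [0.5674 0.0702 0.098 ]
yel [ 0.4077 -0.0845  0.054 ]
yel tri (array([ 0.41044391, -0.08483443,  0.04587319]), [np.float64(0.00013898460585647877), np.float64(0.00013898460585645998)])
tinf [0.66652635 0.02176976 0.108     ]
tinr [0.73066971 0.00908395 0.108     ]
jar [ 0.6081881  -0.05972284  0.102     ]
jar [ 0.60570731 -0.10459887  0.102     ]
```

View pics/w1z.png

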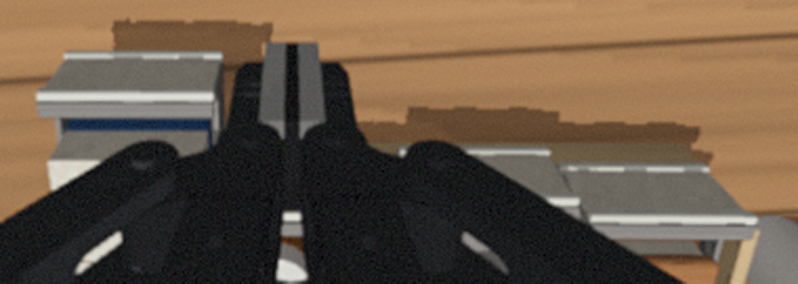

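Run:
```python
from plan import *
plan((.435,-.173,.16),-.0714,8)
```

```text
y0 -0.07094318437032464
7.8 12.6 -11.1 0; 7.8 12.6 -11 0; 7.8 12.6 -11.1 0; 7.8 12.7 -11 0; 7.8 12.6 -11.1 0; 7.8 12.7 -11 0; 7.7 12.6 -11.1 0; 7.8 12.7 -11 0
```

Request:
{"api": "carry_out", "payload": {
  "series": "8 12 -11 0; 8 12 -11 0; 8 13 -11 0; 8 13 -11 0; 8 13 -11 0; 8 13 -11 0; 7 13 -11 0; 7 12 -11 0"
}}

```text
clock: 3.3
ee_pos: [0.4341, -0.1745, 0.1595]
tool_rot: [-1.57, 0.06, -0.059]
force: [0.4, -0.9, 0.6]
gripper_width: -0.0
```

Request:
{"api": "carry_out", "payload": {
  "series": "0 20 0 0; 0 20 0 0; 0 20 0 0; 0 18 0 0; 0 0 0 0; 0 0 0 0"
}}

```text
clock: 3.9
ee_pos: [0.4343, -0.1738, 0.0826]
tool_rot: [-1.57, 0.058, -0.058]
force: [-0.2, -0.5, -0.1]
gripper_width: 0.0003
```

Run:
```python
from plan import *
o=sensors.get_obs(); f=optics.grab_frame("wrist"); cv2.imwrite("pics/w2.png",f)
print(o["ee_pos"],o["force"])
cv2.imwrite("pics/t2.png",cv2.resize(optics.grab_frame("top")[70:290,215:405],None,fx=2.7,fy=2.7))
```

```text
[ 0.43427608 -0.17379367  0.08263494] [-0.2379729  -0.51144148 -0.10364308]
```

View pics/w2.png

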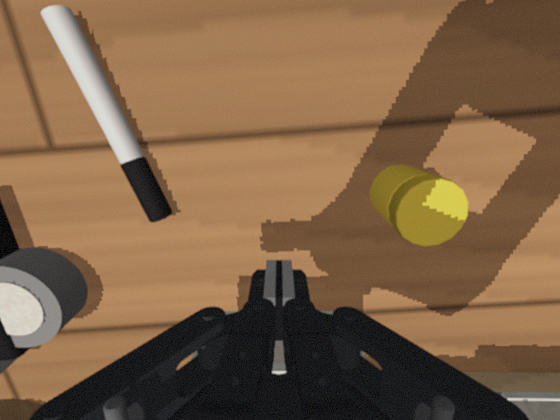

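View pics/t2.png

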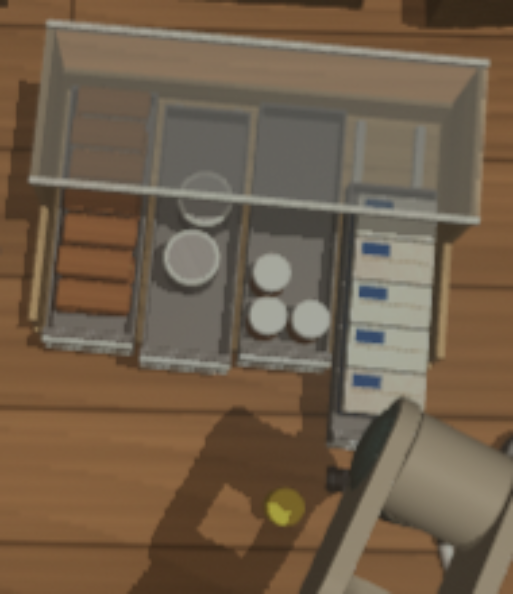

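The fingers are in front of the cartons' face, and the yellow jar is clear. Pushing along tool +x.

Request:
{"api": "carry_out", "payload": {
  "series": "6 0 0 0; 6 0 0 0; 6 0 0 0; 4 0 0 0; 4 0 0 0; 5 0 0 0; 7 0 0 0; 8 0 0 0"
}}

```text
clock: 4.8
ee_pos: [0.4807, -0.1764, 0.0821]
tool_rot: [-1.57, 0.057, -0.056]
force: [-2.3, 0.9, 0.3]
gripper_width: -0.0002
```

Request:
{"api": "carry_out", "payload": {
  "series": "8 0 0 0; 8 0 0 0; 8 0 0 0; 8 0 0 0; 6 0 0 0; 4 0 0 0; 2 0 0 0; 0 0 0 0"
}}

```text
clock: 5.6
ee_pos: [0.5248, -0.1798, 0.0825]
tool_rot: [-1.57, 0.055, -0.057]
force: [0.2, 0.4, -0.6]
gripper_width: 0.0002
```

Request:
{"api": "carry_out", "payload": {
  "series": "3 0 0 0; 3 0 0 0; 3 0 0 0; 2 0 0 0; 2 0 0 0; 0 0 0 0"
}}

```text
clock: 6.2
ee_pos: [0.5378, -0.1806, 0.0824]
tool_rot: [-1.57, 0.056, -0.057]
force: [0.6, -0.2, 0.1]
gripper_width: 0.0001
```

Run:
```python
from plan import *
o=sensors.get_obs(); print(o["ee_pos"],o["force"])
cv2.imwrite("pics/t3.png",cv2.resize(optics.grab_frame("top")[70:290,215:405],None,fx=2.7,fy=2.7))
cv2.imwrite("pics/s3.png",cv2.resize(optics.grab_frame("scene")[130:310,130:310],None,fx=3.3,fy=3.3,interpolation=cv2.INTER_CUBIC))
```

```text
[ 0.53777166 -0.18059663  0.08239848] [ 0.59902353 -0.15964941  0.09765572]
```

View pics/t3.png

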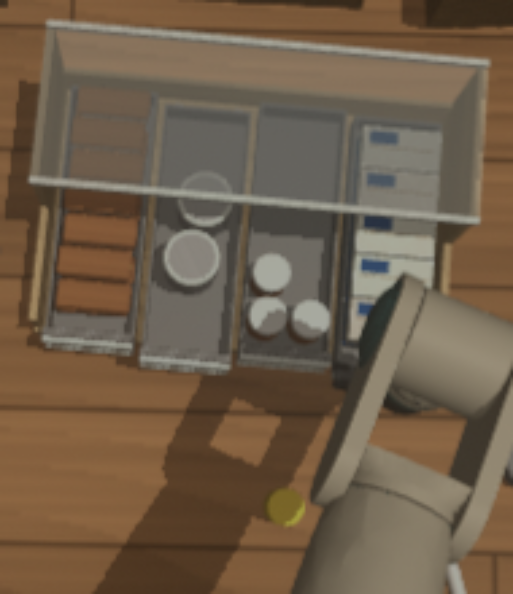

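View pics/s3.png

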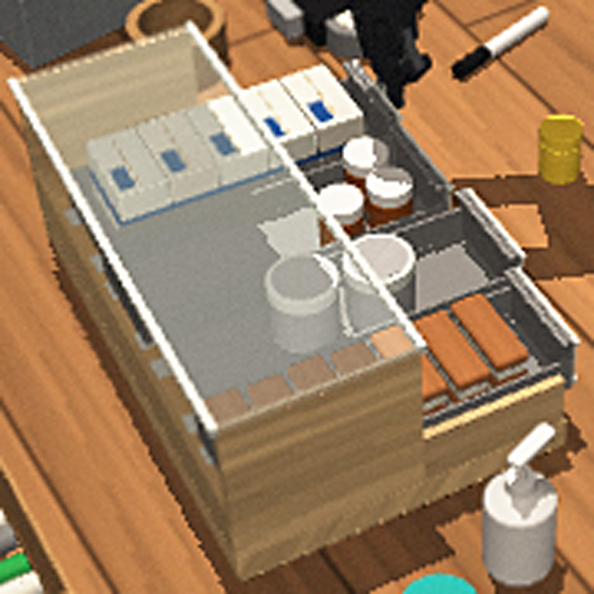

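Request:
{"api": "carry_out", "payload": {
  "series": "1 0 0 0; 1 0 0 0; 1 0 0 0; 1 0 0 0; 0 0 0 0"
}}

```text
clock: 6.8
ee_pos: [0.5414, -0.1808, 0.0822]
tool_rot: [-1.57, 0.056, -0.056]
force: [-1.1, 1.1, 0.0]
gripper_width: -0.0003
```

Request:
{"api": "carry_out", "payload": {
  "series": "1 0 0 0; 1 0 0 0; 0 0 0 0"
}}

```text
clock: 7.1
ee_pos: [0.5431, -0.181, 0.0822]
tool_rot: [-1.57, 0.057, -0.056]
force: [-3.8, 0.5, 0.9]
gripper_width: 0.0001
```

Request:
{"api": "carry_out", "payload": {
  "series": "1 0 0 0; 1 0 0 0; 0 0 0 0"
}}

```text
clock: 7.4
ee_pos: [0.5433, -0.181, 0.0822]
tool_rot: [-1.569, 0.061, -0.052]
force: [-15.9, 2.9, 7.4]
gripper_width: 0.0
```

Request:
{"api": "carry_out", "payload": {
  "series": "1 0 0 0; 1 0 0 0; 0 0 0 0"
}}

```text
clock: 7.7
ee_pos: [0.5434, -0.181, 0.0821]
tool_rot: [-1.569, 0.066, -0.048]
force: [-27.1, 4.9, 13.8]
gripper_width: 0.0003
```

The force rose from 16 to 27 N with no further travel, so the cartons tray is home. I'll back off, rise, and check the tins' rear lip edge.

Request:
{"api": "carry_out", "payload": {
  "series": "-4 0 0 0; -8 0 0 0; -12 0 0 0; -14 0 0 0; 0 -20 0 0; 0 -25 0 0; 0 -25 0 0; 0 -28 0 0"
}}

```text
clock: 8.5
ee_pos: [0.5092, -0.1785, 0.181]
tool_rot: [-1.57, 0.056, -0.057]
force: [0.1, 0.5, 0.1]
gripper_width: 0.0001
```

Run:
```python
from plan import *
o=sensors.get_obs(); print(o["ee_pos"],o["force"])
f=optics.grab_frame("top"); cv2.imwrite("pics/t4.png",cv2.resize(f[150:240,220:400],None,fx=4.4,fy=4.4,interpolation=cv2.INTER_CUBIC))
f=optics.grab_frame("scene"); cv2.imwrite("pics/s4.png",cv2.resize(f[140:260,220:320],None,fx=5,fy=5,interpolation=cv2.INTER_CUBIC))
```

```text
[ 0.50922533 -0.17849203  0.18103688] [0.10300521 0.51399751 0.06770544]
```

View pics/t4.png

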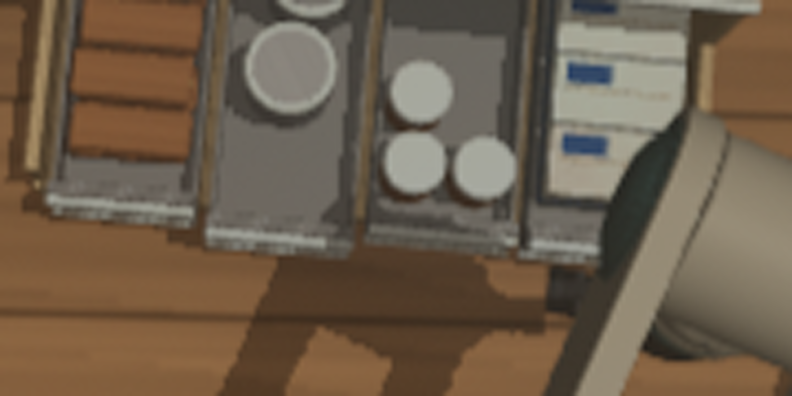

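View pics/s4.png

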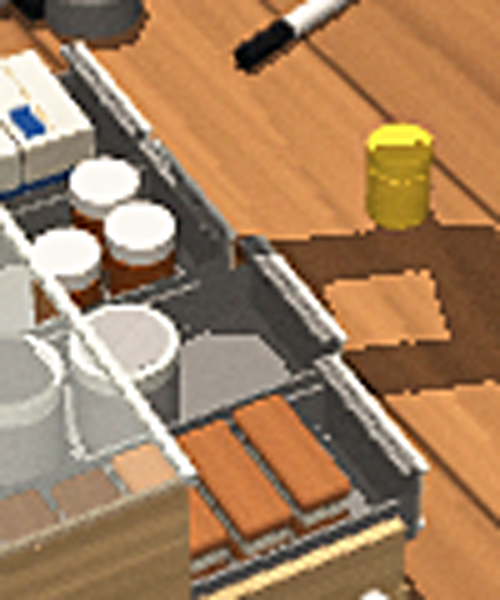

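Run:
```python
from plan import *
T=cam("top");S=cam("scene")
f=lambda x,y:(220+x/4.4,150+y/4.4); g=lambda x,y:(220+x/5,140+y/5)
m=onz(T,f(280,236),.098); print("rear mid",m, "brush rear",onz(T,f(120,200),.098),"jars rear",onz(T,f(441,233),.098))
for a,b in [((208,229),(328,355)),((352,243),(241,247))]:
    print(tri([ray(T,f(*a)),ray(S,g(*b))]))
print("tin front edge, z108",onz(T,f(290,112),.108)) 
plan((.600,.022,.18),-.0714,8)
```

```text
rear mid [0.55895493 0.02589216 0.098     ] brush rear [0.58014163 0.12988998 0.098     ] jars rear [ 0.56324057 -0.0780634   0.098     ]
(array([0.56586499, 0.07186001, 0.08216462]), [np.float64(0.0015433988704770627), np.float64(0.0015433988704770714)])
(array([ 0.55955903, -0.02352938,  0.08633544]), [np.float64(0.0033087923447657867), np.float64(0.00330879234476579)])
tin front edge, z108 [0.63843787 0.02123634 0.108     ]
y0 -0.07170652418983933
9.3 0.6 25.9 -0; 9.3 0.7 25.9 -0; 9.3 0.6 25.9 -0; 9.3 0.7 25.9 -0; 9.2 0.6 25.9 -0; 9.3 0.7 25.9 -0; 9.2 0.6 25.9 -0; 9.3 0.7 25.9 -0
```

Request:
{"api": "carry_out", "payload": {
  "series": "9 0 26 0; 9 1 26 0; 9 0 26 0; 9 1 26 0; 10 0 26 0; 9 1 26 0; 9 0 26 0; 9 1 26 0"
}}

```text
clock: 9.4
ee_pos: [0.5974, 0.0248, 0.1756]
tool_rot: [-1.57, 0.056, -0.056]
force: [-0.0, 0.0, 0.3]
gripper_width: 0.0001
```

Run:
```python
from plan import *
o=sensors.get_obs(); print(o["ee_pos"],o["force"]); plan((.600,.022,.082),-.0714,6)
cv2.imwrite("pics/w5.png",optics.grab_frame("wrist"))
f=optics.grab_frame("scene"); cv2.imwrite("pics/s5.png",cv2.resize(f[100:260,200:320],None,fx=3.7,fy=3.7,interpolation=cv2.INTER_CUBIC))
```

```text
[0.59737493 0.02475533 0.17557527] [-0.00898182  0.03291089  0.29249413]
y0 -0.07169373533187828
0.5 15.6 -0.4 -0; 0.5 15.6 -0.4 -0; 0.5 15.6 -0.4 -0; 0.4 15.6 -0.5 -0; 0.5 15.6 -0.4 -0; 0.4 15.6 -0.5 -0
```

View pics/w5.png

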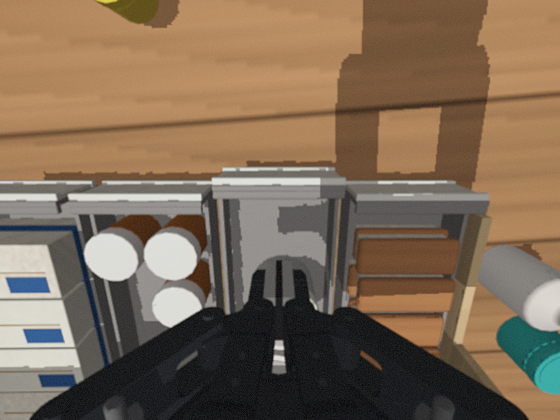

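View pics/s5.png

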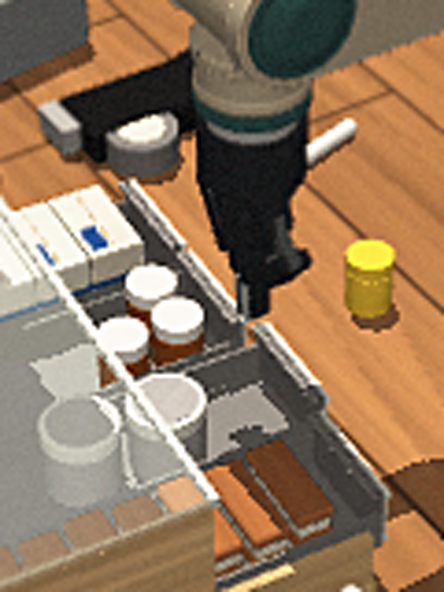

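Run:
```python
from plan import *
o=sensors.get_obs();W=cam("wrist",o)
for n,uv in [("tins",(279,196)),("tL",(213,196)),("tR",(345,196)),("jars",(140,211)),("cart",(40,211)),("brush",(410,211))]:print(n,onz(W,uv,.098).round(4))
```

```text
tins [0.5686 0.0287 0.098 ]
tL [ 0.5653 -0.019   0.098 ]
tR [0.5718 0.0764 0.098 ]
jars [ 0.5729 -0.074   0.098 ]
cart [ 0.568  -0.1463  0.098 ]
brush [0.5866 0.1241 0.098 ]
```

Wrist view: the tins' rear lip edge is at row 196, x≈0.569, and is about 11 mm out. The other three fronts line up at row 211, cartons included, and the space behind the lip is free. Descending.

Request:
{"api": "carry_out", "payload": {
  "series": "0.5 15 0 0; 0.5 15 0 0; 0.5 16 0 0; 0.5 16 0 0; 0 16 0 0; 0 16 0 0; 0 0 0 0"
}}

```text
clock: 10.2
ee_pos: [0.5975, 0.0234, 0.0788]
tool_rot: [-1.57, 0.061, -0.052]
force: [-0.7, -0.6, -0.3]
gripper_width: -0.0002
```

Request:
{"api": "carry_out", "payload": {
  "series": "-4 0 0 0; -5 0 0 0; -5 0 0 0; -3 0 0 0; -2 0 0 0; -2 0 0 0; -2 0 0 0; 0 0 0 0"
}}

```text
clock: 11.0
ee_pos: [0.5761, 0.0252, 0.0824]
tool_rot: [-1.57, 0.056, -0.056]
force: [1.8, 0.5, 0.8]
gripper_width: -0.0001
```

Run:
```python
from plan import *
o=sensors.get_obs(); print(o["ee_pos"],o["force"])
cv2.imwrite("pics/w6.png",optics.grab_frame("wrist"))
f=optics.grab_frame("scene"); cv2.imwrite("pics/s6.png",cv2.resize(f[100:260,200:320],None,fx=3.7,fy=3.7,interpolation=cv2.INTER_CUBIC))
```

```text
[0.57606945 0.02517648 0.08240254] [1.82134631 0.53113526 0.84641417]
```

View pics/w6.png

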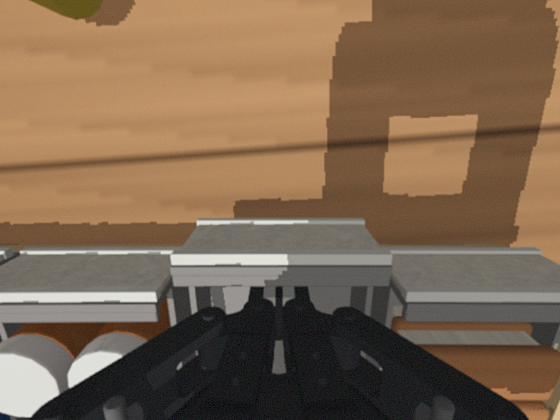

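View pics/s6.png

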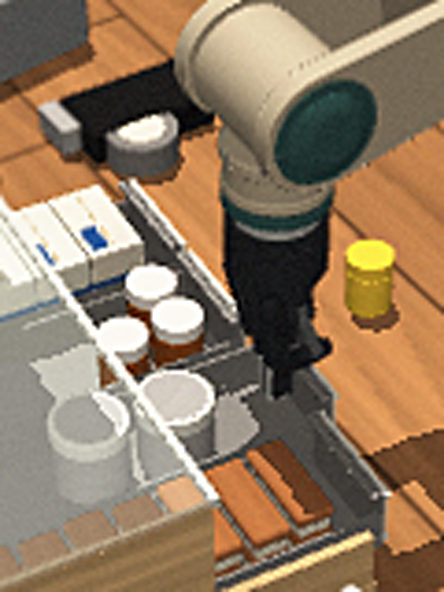

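The fingertips are behind the lip and the tray has begun to move at about 2 N. Drawing it out smoothly.

Request:
{"api": "carry_out", "payload": {
  "series": "-2 0 0 0; -3 0 0 0; -4 0 0 0; -5 0 0 0; -5 0 0 0; -5 0 0 0; -5 0 0 0; -5 0 0 0"
}}

```text
clock: 11.9
ee_pos: [0.5417, 0.0276, 0.0822]
tool_rot: [-1.57, 0.057, -0.056]
force: [1.6, 0.0, -0.4]
gripper_width: 0.0002
```

Request:
{"api": "carry_out", "payload": {
  "series": "-5 0 0 0; -5 0 0 0; -5 0 0 0; -5 0 0 0; -5 0 0 0; -5 0 0 0; -5 0 0 0; -5 0 0 0"
}}

```text
clock: 12.7
ee_pos: [0.5019, 0.0305, 0.0823]
tool_rot: [-1.57, 0.056, -0.056]
force: [2.0, -0.6, -1.3]
gripper_width: -0.0001
```

Request:
{"api": "carry_out", "payload": {
  "series": "-5 0 0 0; -5 0 0 0; -4 0 0 0; -3 0 0 0; -2 0 0 0; -2 0 0 0; -1 0 0 0; 0 0 0 0"
}}

```text
clock: 13.5
ee_pos: [0.4803, 0.0321, 0.0823]
tool_rot: [-1.57, 0.057, -0.056]
force: [0.5, -0.4, 1.1]
gripper_width: -0.0003
```

Request:
{"api": "carry_out", "payload": {
  "series": "-1 0 0 0; -2 0 0 0; -3 0 0 0; -3 0 0 0; -2 0 0 0; -1 0 0 0; -1 0 0 0; 0 0 0 0"
}}

```text
clock: 14.3
ee_pos: [0.4673, 0.033, 0.0823]
tool_rot: [-1.57, 0.057, -0.056]
force: [-0.2, -0.1, -0.7]
gripper_width: 0.0
```

Request:
{"api": "carry_out", "payload": {
  "series": "-1 0 0 0; -1 0 0 0; -1 0 0 0; 0 0 0 0"
}}

```text
clock: 14.7
ee_pos: [0.465, 0.0332, 0.0824]
tool_rot: [-1.57, 0.055, -0.058]
force: [6.2, 0.9, -2.4]
gripper_width: -0.0005
```

Request:
{"api": "carry_out", "payload": {
  "series": "-1 0 0 0; -1 0 0 0; 0 0 0 0"
}}

```text
clock: 15.0
ee_pos: [0.4649, 0.0332, 0.0826]
tool_rot: [-1.57, 0.051, -0.062]
force: [18.1, 0.3, -10.0]
gripper_width: -0.0001
```

It is at the stop: 6 → 18 N with no further motion. Unload, step back 7 mm, and rise.

Request:
{"api": "carry_out", "payload": {
  "series": "2 0 0 0; 2 0 0 0; 3 0 0 0; 2 0 0 0; 0 0 0 0; 0 -5 0 0; 0 -10 0 0; 0 -15 0 0"
}}

```text
clock: 15.8
ee_pos: [0.471, 0.0327, 0.1127]
tool_rot: [-1.57, 0.057, -0.055]
force: [0.0, -1.5, 0.2]
gripper_width: -0.0
```

Request:
{"api": "carry_out", "payload": {
  "series": "0 -25 0 0; 0 -30 0 0; 0 -30 0 0; -10 -20 0 0; -20 0 -20 0; -30 0 -40 0; -30 0 -40 0; 0 0 0 0"
}}

```text
clock: 16.6
ee_pos: [0.3722, -0.0635, 0.2185]
tool_rot: [-1.572, 0.059, -0.062]
force: [-0.1, -0.0, 0.2]
gripper_width: 0.0003
```

Run:
```python
from plan import *
o=sensors.get_obs(); print(o["ee_pos"],o["force"])
f=optics.grab_frame("top"); cv2.imwrite("pics/t7.png",cv2.resize(f[70:290,215:405],None,fx=2.7,fy=2.7)); cv2.imwrite("pics/t7f.png",f)
f=optics.grab_frame("scene");cv2.imwrite("pics/s7.png",f)
```

```text
[ 0.37220064 -0.0635339   0.21846677] [-0.13343846 -0.02525326  0.16601554]
```

View pics/t7.png

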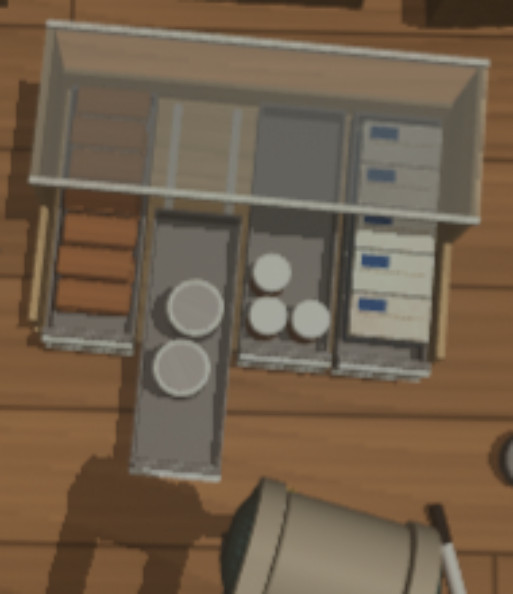

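View pics/s7.png

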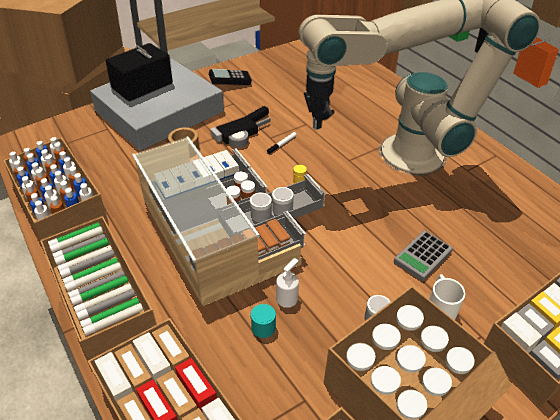

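The tins tray is out with both tins standing, the cartons are in, and the others look unmoved. One numeric check of the front alignment before handing in.

Run:
```python
from plan import *
T=cam("top"); f=cv2.imread("pics/t7f.png"); f0=cv2.imread("pics/top0.png")
cv2.imwrite("pics/t7z.png",cv2.resize(f[185:255,225:385],None,fx=5,fy=5,interpolation=cv2.INTER_CUBIC))
d=cv2.absdiff(f,f0).max(2)>60
# brightest row per lip column (sum-of-brightness centroid)
def edge(img,u0,u1,v0,v1):
    g=img[v0:v1,u0:u1].astype(float).min(2); w=np.clip(g-120,0,None); v=(w*np.arange(v0,v1)[:,None]).sum()/w.sum(); u=(w*np.arange(u0,u1)).sum()/w.sum(); return u,v
for n,b in [("brush",(232,262,190,203)),("jars",(305,336,199,209)),("cart",(340,372,201,212)),("tins",(265,295,238,250))]:
    X=onz(T,edge(f,*b),.098); print(n,X.round(4), "disp x", round(X[0]*.99745-X[1]*.0714,4))
```

```text
brush [0.5781 0.1316 0.098 ] disp x 0.5673
jars [ 0.5633 -0.0765  0.098 ] disp x 0.5673
cart [ 0.5561 -0.1775  0.098 ] disp x 0.5674
tins [0.4402 0.0264 0.098 ] disp x 0.4372
```

View pics/t7z.png

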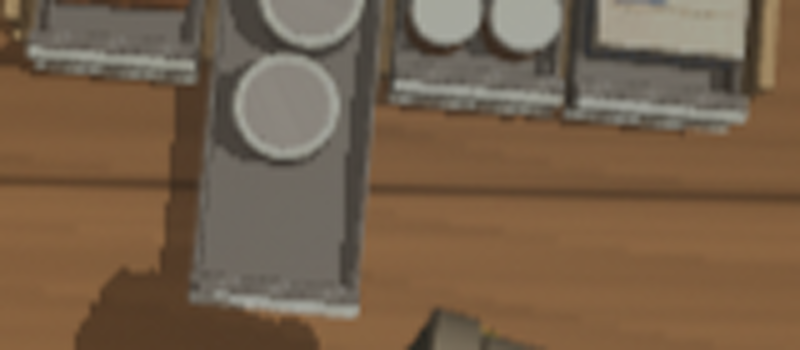

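The three closed fronts agree within 0.1 mm, and the tins tray is out 130.1 mm. Handing in.

Run:
```python
from plant import sensors,job
print(sensors.get_obs()["force"],sensors.get_obs()["clock"]); print(job.sign_off())
```

```text
[0.13409119 0.18512114 0.36277665] 16.7
the job is handed in; nothing more can be done
None
```

I pushed the cartons tray home with closed fingertips, then hooked the tins tray's lip and drew it out to its stop. I handed the job in at 16.7 s; nothing was pinched or lifted.

- **Cartons tray:** at the end the force rose from 16 to 27 N with no further movement. In the last top view its front lines up with the brushes and jars fronts to about 0.1 mm.
- **Tins tray:** at the stop the force rose from 6 to 18 N with no further movement. The top view puts it 130 mm ahead of the closed fronts.
- **Everything else:** both tins and all three jars are standing. The brushes and jars trays are still shut, the bystanders looked unmoved in the scene view, and the arm was clear with about 0 N on it.

**Disagreements:**
- The first two-view heights for the lip tops came out at 82–93 mm instead of 98 mm, because the edges were picked by eye on small pictures.
- The early top-view estimate of the tins' rear lip edge was about 10 mm off the wrist view. I used the wrist view, and the descent left enough room for either.

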